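# Set up a steel ball for inspection

## Task

Set up the big steel ball for inspection on the round stage, from the bottom up and in this order: stand the aluminium riser upright in the middle of the stage with its recess upwards, set the black holder down in the riser's recess with its dimple upwards, seat the big ball in the holder's dimple, and last lower the grey guard ring round holder and ball so that it rests flat on the riser's rim. At any point in the work, also seat the small reference ball in the dimple of the square rest. Do not shift or knock over the amber jar and the clear vial that stand among the things.

Things in the scene. Friction and masses are not known exactly. Their poses are not given: they have to be found in the camera images.
- stage: Fixed target: round black disc 110 mm across and 10 mm high with a flat white centre 88 mm across. Origin at the centre of its underside (on the bench), z up; its top is 10 mm above that. Its place varies.
- rest: Fixed target: square aluminium block 50 x 50 mm, 18 mm high, sides along its x and y axes, with a round dimple in the middle of its top (a sharp-edged hole 16 mm across, 10 mm deep). Origin at the centre of its underside, z up. The small ball, seated, has its centre 27 mm above the origin. Its place and yaw vary.
- riser: Loose, about 190 g: aluminium round block 62 mm across, 26 mm high, standing upright, with a round recess 50 mm across and 5 mm deep in its top (a flat rim 6 mm wide remains). Origin at the centre of its underside, z up. Goes on the stage.
- holder: Loose, about 40 g: black plastic round puck 42 mm across, 20 mm high, standing upright, with a round dimple (a sharp-edged hole 22 mm across, 10 mm deep) in the middle of its top. Origin at the centre of its underside, z up. Goes in the riser's recess with 4 mm play all round; its underside is then 21 mm above the riser's origin and its top 15 mm above the riser's rim.
- guard: Loose, about 60 g: grey plastic ring (short tube open at both ends), outside 62 mm, bore 51 mm, 24 mm high, standing upright on one end. Origin at the centre of its lower end, z up. Goes round the holder (4.5 mm play all round) and rests on the riser's rim, its lower end 26 mm above the riser's origin; the seated ball then sticks out 21 mm above it.
- big_ball_center (a point): Loose, about 160 g: centre of the big polished steel ball, 34 mm in diameter, lying free on the bench; it rolls when pushed. Seated in the holder's dimple its centre is 33 mm above the holder's origin.
- small_ball_center (a point): Loose, about 56 g: centre of the small polished steel reference ball, 24 mm in diameter, lying free on the bench; it rolls when pushed.
- jar: Bystander, to be left alone: loose amber glass jar 52 mm across, 65 mm high, with a white lid, upright. Origin at the centre of its underside.
- vial: Bystander, to be left alone: loose clear glass vial 32 mm across, 55 mm high, with a white cap, upright. Origin at the centre of its underside.

How it is judged:
By the outcome, as a careful person would: the job done as asked, in the order asked, and still so for the second after the job is handed in, with the robot touching nothing.
It also fails if it takes over 134 s, if anything falls off the work surface, if the arm or the gripper's body presses on something with over 40 N, if the wrist force passes 120 N, or if a joint passes its speed limit or range.

## Robot

A 6-joint arm with a two-finger parallel gripper is mounted at the origin on the work surface. World frame = base frame: x ahead of the robot, y to its left, z up, the work surface at z = 0. Lengths are in m, angles in rad, forces in N, time in s.
With the tool pointing down it reaches from about 0.375 to 0.9 m from the base axis. Payload 3.1 kg.
Tool frame: the origin (TCP) lies between the finger pads; the fingertips stand 8 mm ahead of it and the grasp point (between the pads) lies 11 mm behind it; z points along the fingers, y is the line along which they close (so a half turn about z gives the same grasp; the last joint's range is limited). The gripper opens to 85 mm and grips with 20 to 120 N. Pads are 22 mm wide; open, the fingers measure 114 mm over their backs; the gripper's body (76 mm by 85 mm) begins 54 mm behind the grasp point. The pads swing forward as they close: fully open they stand 13 mm farther back than shut.
Start: joints at [0.965, 0.527, 1.433, -0, 1.181, -0.178], TCP at [0.259, 0.569, 0.239] pointing down, gripper open.
Joint ranges: [-3.08, 3.08], [-0.75, 2.2], [0.22, 2.44], [-1.43, 4.57], [0, 2.65], [-2.85, 2.85]. Speed limits (rad/s): [2.79, 2.79, 3.14, 3.14, 3.14, 3.14].

## Interface

Orientations are given as a unit quaternion [x, y, z, w].
In Python, from station import readout, cams, sign_off gives the robot as it stands.
- The arm moves only by the tool send_rows, never from a script. Its argument "commands" is text: rows parted by semicolons, each of 5 numbers parted by spaces: the finger opening in mm, from 0 to 85.4, then the shift along the tool's x, y, z each as a share of 0.02 m, from -1 to 1, then the turn about the tool's z as a share of 4 degrees, from -1 to 1. In form: grip dx dy dz spin; .... A call has 1 to 20 rows; each row shifts and turns the commanded pose from where the row before left it, along the tool's axes as they then stand; what a row does not reach is not made up. A row lasts 1/12 s, in which the tool goes at most 41.7 mm and 7.16 degrees, less where a joint would pass 70% of its speed; a pose out of reach is approached as far as the arm can. A call with a number of a shift or a turn outside -1 to 1 is refused whole. A call with a gripper value outside its range is refused whole. The fingers move at their own pace and stop on an object; "grip_force" is the grip in N (left out, the last holds). Time passes only in rows, so rows that do not move let the fingers close. It gives the time, the measured TCP pose, the force, the opening and the grip force at its end, in the units of the state.
- readout.sense(): the state, without advancing time (a new reading comes with each control period).
- cams.snapshot(name): name is "scene" or "top"; returns a dict with "pixels" (480x640x3 uint8, red, green, blue), "intrinsics" (3x3 intrinsics, pixels), "eye" and "rotation" of the camera in the world. Camera axes: x right, y down, z forward; pixel columns grow to the right and rows downward; lengths in m; the calibration is good to about 2 mm. A picture is of the moment at which its call begins. There is no depth.
- sign_off(): hands the job in; it is judged then, once.
The state is a dict: "t": time; "q": joint angles; "qd": joint speeds; "tau": joint torques, N m; "tcp_pos": TCP position; "tool_rot": TCP orientation; "force": force on the tool from outside, world axes, zero at the start; "ft_torque": the same for the moment, N m; "finger_gap": opening from 0.0 (shut) to 1.0 (fully open); "gripper_force": force on a finger pad.
Only numpy, scipy, OpenCV 4.12 (cv2) and the standard library are available. Lean on these libraries where they do the work, as an engineer would, in place of code of your own. Each camera call takes 0.05 s, during which the arm holds its last target. There are 200 camera calls.

## Working session

There is one attempt and no reset: what is moved stays moved. The work goes in short steps, Python scripts to look and compute and a tool call to move; the robot and the scene stay as the last step left them, time stands still between calls to the robot, and variables do not carry over. Pictures are saved under pics/ and viewed, at most 14 in all, crops included, and the job is handed in when it is done.

Besides the shell and the picture viewer there is one more tool, called by a JSON object that holds its "name" and its "arguments", one argument or row to a line. send_rows: Moves the arm, as the interface text tells. Its arguments: {"type":"object","properties":{"commands":{"type":"string"},"grip_force":{"type":"number"}},"required":["commands"]}

```bash
ls; mkdir -p pics; python3 - <<'E'
from station import readout,cams
import cv2
for n in("top","scene"):
    s=cams.snapshot(n); cv2.imwrite(f"pics/{n}0.png",s["pixels"][:,:,::-1]); print(n,s["intrinsics"],s["eye"],s["rotation"])
print(readout.sense())
E
```

```text
pics
top [[528.27455375   0.         327.2096712 ]
 [  0.         528.27455375 237.97161587]
 [  0.           0.           1.        ]] [0.39361087 0.00707525 0.99172915] [ 0.71033567 -0.69959949  0.05719838 -0.0520782 ]
scene [[558.47424332   0.         304.4055739 ]
 [  0.         558.47424332 243.86831272]
 [  0.           0.           1.        ]] [1.16213473 0.29512307 1.07586739] [ 0.51387765  0.80404726 -0.25095546 -0.16266261]
{'t': 0.1, 'q': array([ 9.64498646e-01,  5.28382896e-01,  1.43381496e+00,  2.15563784e-05,
        1.18134123e+00, -1.78462308e-01]), 'qd': array([-0.00033592, -0.00158711, -0.00098227, -0.00161471,  0.00113171,
       -0.00013818]), 'tau': array([-8.55302333e-04, -4.43304133e+01, -1.78586143e+01, -2.68264284e-04,
        3.93436974e-03,  3.43493639e-05]), 'tcp_pos': array([0.25889459, 0.56816321, 0.2384125 ]), 'tool_rot': array([ 2.12293817e-01,  9.77205397e-01, -8.95442760e-04, -3.81356707e-04]), 'force': array([0.07872853, 0.18211569, 1.15587164]), 'ft_torque': array([ 0.01740459, -0.00399373, -0.01368194]), 'gripper_force': 0.0, 'finger_gap': 1.0013136001100378}
```

View pics/top0.png

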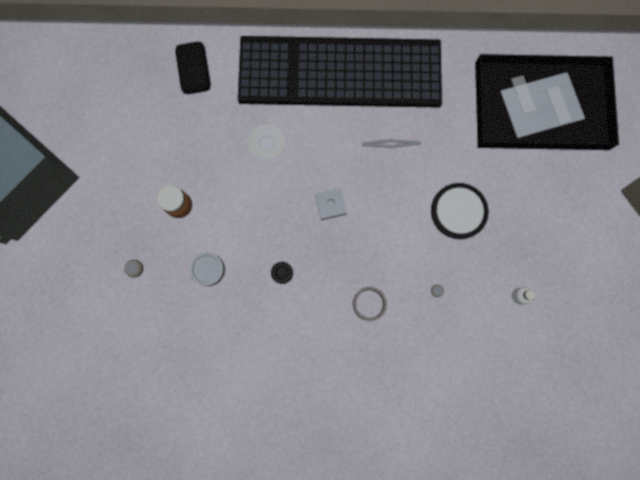

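View pics/scene0.png

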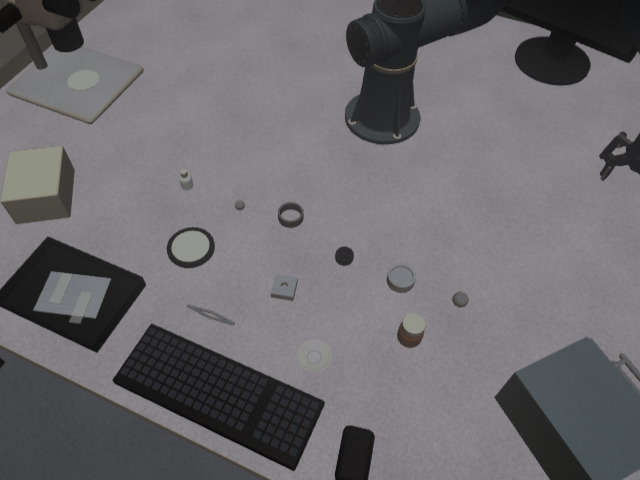

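The top picture shows, in (col,row): stage 460,211; rest 331,204; riser 208,269; holder 282,272; guard 369,303; big ball 134,268; small ball 437,291; jar 172,195; vial 527,295. The scene view shows the same things in the same order. Next I'll refine these by fitting the projected outlines in both cameras.

```bash
cat > h.py <<'E'
import numpy as np, cv2
from scipy.spatial.transform import Rotation as R
from scipy.optimize import minimize
from station import readout,cams,sign_off
def snap(n,save=None):
    s=cams.snapshot(n); s["R"]=R.from_quat(s["rotation"]).as_matrix()
    if save: cv2.imwrite(f"pics/{save}.png",s["pixels"][:,:,::-1])
    im=cv2.GaussianBlur(s["pixels"].astype(np.float32),(0,0),1.0)
    s["g"]=np.sqrt((cv2.Sobel(im,-1,1,0)**2+cv2.Sobel(im,-1,0,1)**2).sum(2)); return s
def proj(s,P):
    p=(np.atleast_2d(P)-s["eye"])@s["R"]@s["intrinsics"].T; return p[:,:2]/p[:,2:]
def unproj(s,uv,z):
    d=s["R"]@np.linalg.solve(s["intrinsics"],[*uv,1]); return s["eye"]+d*(z-s["eye"][2])/d[2]
A=np.linspace(0,2*np.pi,90,endpoint=False); C=np.c_[np.cos(A),np.sin(A),0*A]
def circles(*rz): return lambda s,x:[np.array([x[0],x[1],z])+r*C for r,z in rz]
def ball(r,z):
    def f(s,x):
        c=np.array([x[0],x[1],z]); d=c-s["eye"]; D=np.linalg.norm(d); n=d/D
        u=np.cross(n,[1,0,0]); u/=np.linalg.norm(u); v=np.cross(n,u)
        return [c-n*r*r/D+r*np.sqrt(1-r*r/D/D)*(np.cos(A)[:,None]*u+np.sin(A)[:,None]*v)]
    return f
def square(s,x):
    t=np.linspace(-1,1,25); o=1+0*t; q=np.r_[np.c_[t,o],np.c_[o,t],np.c_[t,-o],np.c_[-o,t]]*.025
    c,k=np.cos(x[2]),np.sin(x[2]); q=q@np.array([[c,k],[-k,c]])
    return [np.c_[q+x[:2],np.full(len(q),.018)]]
M=dict(stage=circles((.055,.01),(.044,.01)),riser=circles((.031,.026),(.025,.026)),holder=circles((.021,.02),(.011,.02)),
 guard=circles((.031,.024),(.0255,.024)),big=ball(.017,.017),small=ball(.012,.012),rest=square,
 jar=circles((.026,.065)),vial=circles((.016,.055)))
def score(ss,f,x):
    t=0
    for s in ss:
        for P in f(s,x):
            p=proj(s,P).astype(np.float32); t+=cv2.remap(s["g"],p[None,:,0],p[None,:,1],cv2.INTER_LINEAR).mean()
    return -t
def fit(ss,f,x0,w=.012):
    x0=np.array(x0,float); c=[]
    for dx in np.arange(-w,w+1e-6,.0015):
        for dy in np.arange(-w,w+1e-6,.0015):
            for a in ([x0[2]+np.arange(-.4,.41,.1)] if 0 else ([None] if len(x0)==2 else np.arange(-.75,.75,.1))):
                x=np.r_[x0[:2]+[dx,dy],[] if a is None else [a]]; c.append((score(ss,f,x),*x))
    x=np.array(min(c)[1:]); r=minimize(lambda y:score(ss,f,y),x,method="Nelder-Mead",options=dict(initial_simplex=np.vstack([x]+[x+np.eye(len(x))[i]*(.001 if i<2 else .05) for i in range(len(x))])))
    return r.x,-r.fun
E
python3 - <<'E'
from h import *
t=snap("top");s=snap("scene")
G=dict(stage=(460,211,.01),rest=(331,204,.018),riser=(208,269,.02),holder=(282,272,.02),guard=(369,303,.015),big=(134,268,.017),small=(437,291,.012),jar=(172,195,.065),vial=(527,295,.055))
np.set_printoptions(precision=4,suppress=True)
for k,(u,v,z) in G.items():
    x0=unproj(t,(u,v),z)[:2]
    if k=="rest": x0=np.r_[x0,0]
    print(k,*[fit(q,M[k],x0) for q in ([t],[s],[t,s])])
E
```

```text
stage (array([ 0.6042, -0.2496]), np.float64(924.693603515625)) (array([ 0.6047, -0.2493]), np.float64(721.1329345703125)) (array([ 0.6043, -0.2496]), np.float64(1642.441162109375))
rest (array([ 0.6084, -0.0036,  0.2468]), np.float64(80.49852752685547)) (array([0.6204, 0.0009, 0.2304]), np.float64(129.6869659423828)) (array([ 0.6126, -0.0014,  0.2476]), np.float64(170.0708465576172))
riser (array([0.4826, 0.2181]), np.float64(225.8494873046875)) (array([0.4965, 0.2234]), np.float64(228.42886352539062)) (array([0.4834, 0.2181]), np.float64(393.61260986328125))
holder (array([0.4798, 0.0841]), np.float64(446.3924560546875)) (array([0.4892, 0.0872]), np.float64(286.7877197265625)) (array([0.4801, 0.0843]), np.float64(717.70947265625))
guard (array([ 0.4248, -0.0764]), np.float64(365.41229248046875)) (array([ 0.425 , -0.0786]), np.float64(448.212890625)) (array([ 0.4248, -0.0765]), np.float64(804.378173828125))
big (array([0.4838, 0.3577]), np.float64(219.369140625)) (array([0.4827, 0.3564]), np.float64(220.01727294921875)) (array([0.4834, 0.3569]), np.float64(427.337646484375))
small (array([ 0.4513, -0.203 ]), np.float64(179.9119110107422)) (array([ 0.4513, -0.203 ]), np.float64(193.26768493652344)) (array([ 0.4513, -0.2031]), np.float64(373.15216064453125))
jar (array([0.5959, 0.2704]), np.float64(237.52215576171875)) (array([0.6025, 0.2841]), np.float64(118.02859497070312)) (array([0.6052, 0.288 ]), np.float64(246.37020874023438))
vial (array([ 0.4417, -0.341 ]), np.float64(116.07819366455078)) (array([ 0.4584, -0.342 ]), np.float64(123.92396545410156)) (array([ 0.4573, -0.3418]), np.float64(192.19142150878906))
```

```bash
python3 - <<'E'
from h import *
t=snap("top");s=snap("scene")
np.set_printoptions(precision=4,suppress=True)
sq=M["rest"]; dm=circles((.008,.018))
f=lambda S,x: sq(S,x)+dm(S,x)
for q in([t],[s],[t,s]): r,v=fit(q,f,(.612,-.001,.2),.012); print(r,v)
rest=r
M["rest"]=f
X=dict(rest=rest,riser=(.4834,.2181),holder=(.4801,.0843),stage=(.6043,-.2496),jar=(.5959,.2704),vial=(.4417,-.341))
rows=[]
for S in(t,s):
    row=[]
    for k in("rest","riser","holder","jar","vial"):
        c=proj(S,[*X[k][:2],.02])[0].astype(int); z=6
        T=np.float32([[z,0,80-z*c[0]],[0,z,100-z*c[1]]])
        im=cv2.warpAffine(S["pixels"][:,:,::-1],np.float32([[4,0,80-4*c[0]],[0,4,100-4*c[1]]]),(160,200),flags=cv2.INTER_CUBIC)
        for P in M[k](S,X[k]):
            for u,v in proj(S,P): cv2.circle(im,(int(4*(u-c[0])+80),int(4*(v-c[1])+100)),0,(0,0,255),-1)
        row.append(im)
    rows.append(np.hstack(row))
cv2.imwrite("pics/ov.png",np.vstack(rows))
E
```

```text
[ 0.6085 -0.0037  0.2415] 114.68556213378906
[ 0.6111 -0.0056  0.2339] 189.38748168945312
[ 0.6093 -0.0036  0.2748] 289.6074523925781
```

View pics/ov.png

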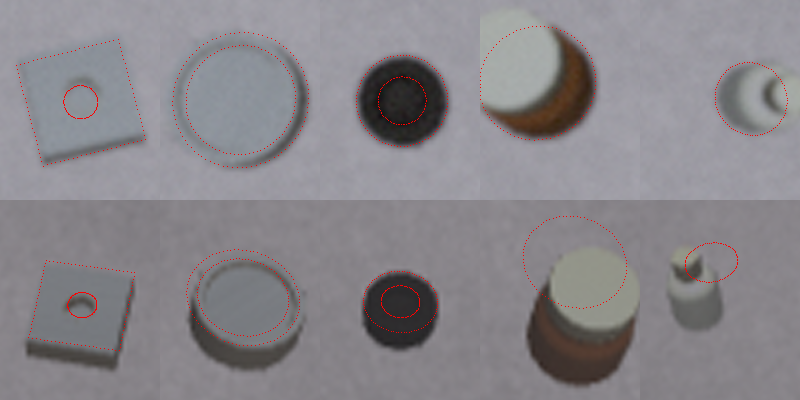

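```bash
cat >> h.py <<'E'
def cyl(r,h,z0=0,inner=None):
    def f(s,x):
        P=np.vstack([[x[0],x[1],z0]+r*C,[x[0],x[1],z0+h]+r*C]); i=cv2.convexHull(proj(s,P).astype(np.float32),returnPoints=False)[:,0]
        H=P[i]; H=np.vstack([H,H[:1]]); L=np.r_[0,np.cumsum(np.linalg.norm(np.diff(H,axis=0),axis=1))]; u=np.linspace(0,L[-1],150)
        o=[np.c_[[np.interp(u,L,H[:,j]) for j in range(3)]].T]
        return o+([[x[0],x[1],z0+h]+inner*C] if inner else [])
    return f
M.update(riser=cyl(.031,.026),holder=cyl(.021,.02),guard=cyl(.031,.024),jar=cyl(.026,.065),vial=cyl(.016,.05))
E
python3 - <<'E'
from h import *
t=snap("top");s=snap("scene")
np.set_printoptions(precision=4,suppress=True)
X={}
for k,x0 in dict(riser=(.487,.22),holder=(.4801,.0843),guard=(.4248,-.0765),jar=(.5959,.27),vial=(.445,-.341)).items():
    r=[fit(q,M[k],x0,.015) for q in([t],[s],[t,s])]; print(k,*r); X[k]=r[2][0]
rows=[]
for S in(t,s):
    row=[]
    for k in X:
        c=proj(S,[*X[k][:2],.02])[0].astype(int)
        im=cv2.warpAffine(S["pixels"][:,:,::-1],np.float32([[4,0,80-4*c[0]],[0,4,100-4*c[1]]]),(160,200),flags=cv2.INTER_CUBIC)
        for P in M[k](S,X[k]):
            for u,v in proj(S,P): cv2.circle(im,(int(4*(u-c[0])+80),int(4*(v-c[1])+100)),0,(0,0,255),-1)
        row.append(im)
    rows.append(np.hstack(row))
cv2.imwrite("pics/ov2.png",np.vstack(rows))
E
```

```text
riser (array([0.4843, 0.2225]), np.float64(113.38742065429688)) (array([0.4835, 0.2218]), np.float64(149.5654296875)) (array([0.4839, 0.2221]), np.float64(261.22210693359375))
holder (array([0.4806, 0.085 ]), np.float64(398.38629150390625)) (array([0.4796, 0.0844]), np.float64(360.1400146484375)) (array([0.4802, 0.0847]), np.float64(754.68408203125))
guard (array([ 0.4251, -0.0773]), np.float64(200.44171142578125)) (array([ 0.4257, -0.0781]), np.float64(281.26171875)) (array([ 0.4255, -0.0777]), np.float64(478.734375))
jar (array([0.6082, 0.2866]), np.float64(210.94508361816406)) (array([0.6037, 0.284 ]), np.float64(199.68783569335938)) (array([0.6064, 0.2843]), np.float64(380.5604248046875))
vial (array([ 0.4436, -0.3522]), np.float64(63.24657440185547)) (array([ 0.4573, -0.3467]), np.float64(89.87571716308594)) (array([ 0.4576, -0.3468]), np.float64(148.22946166992188))
```

View pics/ov2.png

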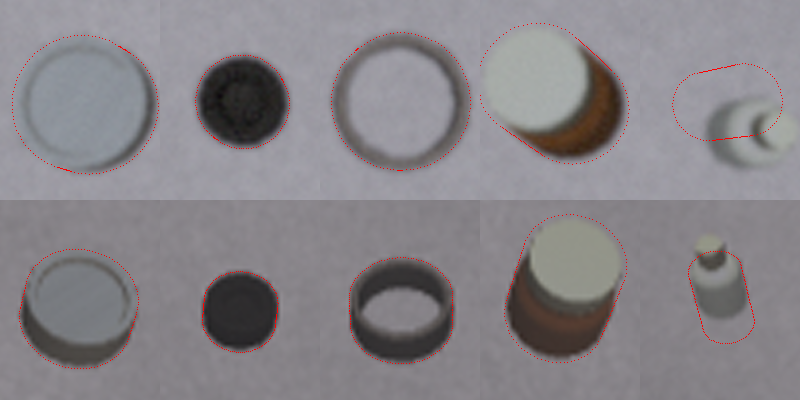

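The overlays match riser, holder, guard and jar well. The vial fit was off: it stands near (0.44, -0.345), away from the work. The riser is at about (0.484, 0.222), so I'll align the tool with the world axes and go there.

{"name": "send_rows", "arguments": {
  "commands": "85 0 0 0 -1;85 0 0 0 -1;85 0 0 0 -1;85 0 0 0 -1;85 0 0 0 -1;85 0 0 0 -1;85 0 0 0 -0.13;85 0 0 0 0",
  "grip_force": 30
}}

```text
t: 1.07
tcp_pos: [0.2592, 0.5686, 0.2393]
tool_rot: [0.001, 1.0, -0.0, -0.0]
force: [0.6, -0.1, -0.1]
finger_gap: 0.997
gripper_force: 0.0
```

{"name": "send_rows", "arguments": {
  "commands": "85 -0.625 -0.961 0.333 0;85 -0.625 -0.961 0.333 0;85 -0.625 -0.961 0.333 0;85 -0.625 -0.961 0.333 0;85 -0.625 -0.961 0.333 0;85 -0.625 -0.961 0.333 0;85 -0.625 -0.961 0.333 0;85 -0.625 -0.961 0.333 0;85 -0.625 -0.961 0.333 0;85 -0.625 -0.961 0.333 0;85 -0.625 -0.961 0.333 0;85 -0.625 -0.961 0.333 0;85 -0.625 -0.961 0.333 0;85 -0.625 -0.961 0.333 0;85 -0.625 -0.961 0.333 0;85 -0.625 -0.961 0.333 0;85 -0.625 -0.961 0.333 0;85 -0.625 -0.961 0.333 0;85 0 0 0 0;85 0 0 0 0"
}}

```text
t: 2.73
tcp_pos: [0.4849, 0.2219, 0.1192]
tool_rot: [0.002, 1.0, 0.0, -0.0]
force: [-0.8, 0.5, 0.6]
finger_gap: 0.994
gripper_force: 0.0
```

{"name": "send_rows", "arguments": {
  "commands": "85 0.03 0 0.9 0;85 0 0 0.9 0;85 0 0 0.9 0;85 0 0 0.9 0;85 0 0 0.9 0;85 0 0 0.9 0;85 0 0 0 0;55 0 0 0 0;55 0 0 0 0;55 0 0 0 0;55 0 0 0 0;55 0 0 0 0;55 0 0 0 0;55 0 0 0 0;55 0 0 0 0",
  "grip_force": 35
}}

```text
t: 3.98
tcp_pos: [0.4841, 0.2233, 0.0128]
tool_rot: [-0.0, 1.0, 0.0, 0.001]
force: [-1.4, 2.1, 7.3]
finger_gap: 0.71
gripper_force: 39.1
```

{"name": "send_rows", "arguments": {
  "commands": "55 0 0 -0.4 0;55 0 0 -0.8 0;55 0 0 -1 0;55 0 0 -1 0;55 0 0 -0.8 0;55 -0.125 -0.5 0 0;55 -0.25 -0.985 0 0;55 -0.25 -0.985 0 0;55 -0.25 -0.985 0 0;55 -0.25 -0.985 0 0;55 -0.25 -0.985 0 0;55 -0.25 -0.985 0 0;55 -0.25 -0.985 0 0;55 -0.25 -0.985 0 0;55 -0.25 -0.985 0 0;55 -0.25 -0.985 0 0;55 -0.25 -0.985 0 0;55 -0.25 -0.985 0 0;55 -0.25 -0.985 0 0;55 -0.25 -0.985 0 0"
}}

```text
t: 5.65
tcp_pos: [0.5555, -0.0648, 0.0905]
tool_rot: [0.0, 1.0, 0.0, -0.001]
force: [0.2, -0.2, -3.1]
finger_gap: 0.709
gripper_force: 39.0
```

{"name": "send_rows", "arguments": {
  "commands": "55 -0.25 -0.985 0 0;55 -0.25 -0.985 0 0;55 -0.25 -0.985 0 0;55 -0.25 -0.985 0 0;55 -0.25 -0.985 0 0;55 -0.25 -0.985 0 0;55 -0.25 -0.985 0 0;55 -0.25 -0.985 0 0;55 -0.25 -0.985 0 0;55 -0.125 -0.485 0 0;55 0 0 0 0;55 0 0 0 0;55 0 0 0 0"
}}

```text
t: 6.73
tcp_pos: [0.6026, -0.2487, 0.0907]
tool_rot: [-0.0, 1.0, 0.001, -0.001]
force: [-0.1, 0.1, -1.6]
finger_gap: 0.707
gripper_force: 39.0
```

```bash
python3 - <<'E'
from h import *
s=snap("scene","s1");t=snap("top","t1")
z=readout.sense()["tcp_pos"]; print(z)
E
```

```text
[ 0.60305709 -0.24846225  0.09108637]
```

View pics/s1.png

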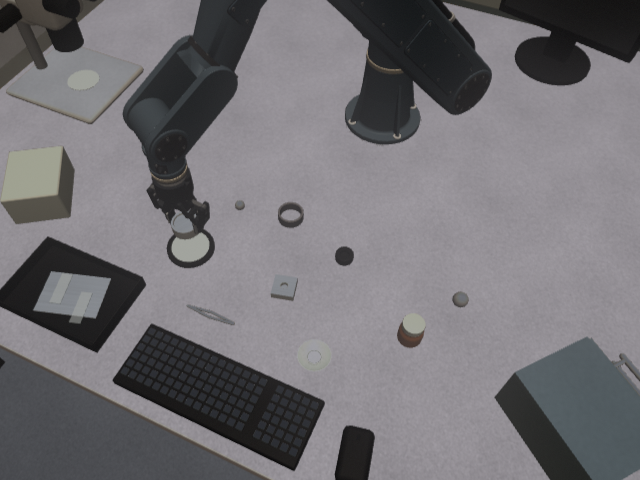

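The riser is held level above the stage (185,225). Lowering and releasing.

{"name": "send_rows", "arguments": {
  "commands": "55 -0.06 -0.05 0.5 0;55 0 0 0.8 0;55 0 0 0.8 0;55 0 0 0.6 0;55 0 0 0.35 0;55 0 0 0.2 0;55 0 0 0.1 0;55 0 0 0 0;55 0 0 0 0"
}}

```text
t: 7.58
tcp_pos: [0.6055, -0.2513, 0.025]
tool_rot: [-0.0, 1.0, -0.0, 0.001]
force: [-0.9, -0.2, -2.3]
finger_gap: 0.709
gripper_force: 39.0
```

{"name": "send_rows", "arguments": {
  "commands": "55 0 0 0.05 0;55 0 0 0.05 0;55 0 0 0 0;55 0 0 0 0"
}}

```text
t: 7.92
tcp_pos: [0.6053, -0.2513, 0.0229]
tool_rot: [-0.0, 1.0, -0.0, 0.0]
force: [-0.3, 0.1, -0.9]
finger_gap: 0.708
gripper_force: 39.1
```

{"name": "send_rows", "arguments": {
  "commands": "55 0 0 0.05 0;55 0 0 0 0;55 0 0 0 0"
}}

```text
t: 8.17
tcp_pos: [0.6053, -0.2513, 0.0228]
tool_rot: [-0.0, 1.0, -0.0, 0.0]
force: [-1.3, 1.6, 6.0]
finger_gap: 0.709
gripper_force: 39.7
```

Contact at 6 N, so I'll release and rise.

{"name": "send_rows", "arguments": {
  "commands": "66 0 0 0 0;72 0 0 0 0;85 0 0 0 0;85 0 0 0 0;85 0 0 0 0;85 0 0 0 0;85 0 0 -0.5 0;85 0 0 -1 0;85 0 0 -1 0;85 0 0 -1 0;85 0 0 -1 0;85 0 0 -1 0;85 0.5 1 0 0;85 0.5 1 0 0;85 0.5 1 0 0;85 0.5 1 0 0;85 0.5 1 0 0;85 0.5 1 0 0;85 0.5 1 0 0;85 0.5 1 0 0"
}}

```text
t: 9.83
tcp_pos: [0.5246, -0.0902, 0.1323]
tool_rot: [-0.0, 1.0, -0.0, 0.001]
force: [-0.1, 0.3, 0.2]
finger_gap: 0.993
gripper_force: 0.0
```

```bash
cat > meas.py <<'E'
import sys; from h import *
np.set_printoptions(precision=4,suppress=True)
t=snap("top");s=snap("scene"); print(readout.sense()["tcp_pos"])
M["riser_s"]=cyl(.031,.026,.01)
M["holder_s"]=circles((.021,.051)); M["guard_s"]=circles((.031,.06),(.0255,.06)); M["big_s"]=ball(.017,.064); M["small_s"]=ball(.012,.027)
G=dict(riser_s=(.6045,-.2505),holder_s=(.6045,-.2505),guard_s=(.6045,-.2505),big_s=(.6045,-.2505),small_s=(.609,-.0036),holder=(.4802,.0847),guard=(.4255,-.0777),big=(.4834,.3569),small=(.4513,-.2031),stage=(.6043,-.2496))
for k in sys.argv[1:]: print(k,*[fit(q,M[k],G[k]) for q in([t],[s],[t,s])])
E
python3 meas.py riser_s stage
```

```text
[ 0.5222 -0.0879  0.1319]
riser_s (array([ 0.5939, -0.2572]), np.float64(286.6538391113281)) (array([ 0.6183, -0.2501]), np.float64(265.2923278808594)) (array([ 0.5936, -0.2569]), np.float64(444.1622619628906))
stage (array([ 0.6047, -0.2503]), np.float64(487.25506591796875)) (array([ 0.6046, -0.2494]), np.float64(698.702392578125)) (array([ 0.6045, -0.2498]), np.float64(1179.902587890625))
```

{"name": "send_rows", "arguments": {
  "commands": "75 0.2 0.95 0 0;75 0.2 0.95 0 0;75 0.2 0.95 0 0;75 0.2 0.95 0 0;75 0.2 0.95 0 0;75 0.2 0.95 0 0;75 0.2 0.95 0 0;75 0.2 0.95 0 0;75 0.2 0.95 0 0;70 0 0 0 0;70 0 0 0 0;70 0 0 0 0;70 0 0 0 0"
}}

```text
t: 11.02
tcp_pos: [0.4899, 0.079, 0.1317]
tool_rot: [0.0, 1.0, -0.0, 0.001]
force: [-0.6, -0.2, 0.3]
finger_gap: 0.82
gripper_force: 0.0
```

```bash
cat > ov.py <<'E'
import sys; from h import *
# ov.py name  r:z:x:y ...   overlay circles near the stage
t=snap("top");s=snap("scene"); print(readout.sense()["tcp_pos"]); ims=[]
cs=[tuple(map(float,a.split(":"))) for a in sys.argv[2:]]
for S in(t,s):
    c=proj(S,[*cs[0][2:],.03])[0].astype(int); k=6
    im=cv2.warpAffine(S["pixels"][:,:,::-1],np.float32([[k,0,200-k*c[0]],[0,k,200-k*c[1]]]),(400,400),flags=cv2.INTER_CUBIC)
    for r,z,x,y in cs:
        for u,v in proj(S,[x,y,z]+r*C): cv2.circle(im,(int(k*(u+.5-c[0])+200),int(k*(v+.5-c[1])+200)),0,(0,0,255),-1)
    ims.append(im)
cv2.imwrite(f"pics/{sys.argv[1]}.png",np.hstack(ims))
E
python3 ov.py o3 .055:.01:.6045:-.2498 .031:.036:.6045:-.2505 .025:.036:.6045:-.2505
```

```text
[0.48954468 0.07898116 0.13153208]
```

View pics/o3.png

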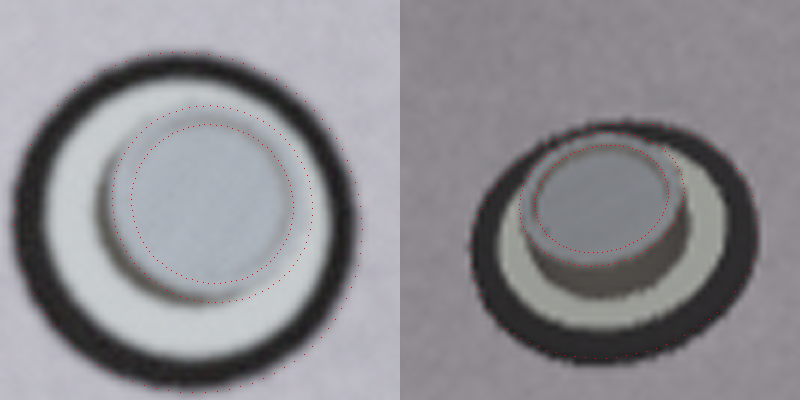

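Riser stands centred on the stage (the top overlay ring matches it, allowing for the half-pixel drawing shift). Now the holder.

```bash
sed -i 's/u+.5-c/u-c/;s/v+.5-c/v-c/' ov.py; python3 - <<'E'
from h import *
np.set_printoptions(precision=4,suppress=True)
t=snap("top");s=snap("scene")
for f in(circles((.031,.036)),circles((.025,.036)),circles((.031,.036),(.025,.036))):
    print(*[fit(q,f,(.604,-.2505),.003) for q in([t],[s],[t,s])])
E
```

```text
(array([ 0.6091, -0.2524]), np.float64(234.343017578125)) (array([ 0.6057, -0.2493]), np.float64(191.63485717773438)) (array([ 0.6092, -0.2511]), np.float64(409.95623779296875))
(array([ 0.6021, -0.2456]), np.float64(125.88232421875)) (array([ 0.6075, -0.2197]), np.float64(183.02239990234375)) (array([ 0.6015, -0.2456]), np.float64(232.2052001953125))
(array([ 0.609 , -0.2525]), np.float64(283.04571533203125)) (array([ 0.6044, -0.2455]), np.float64(273.7042541503906)) (array([ 0.6022, -0.2452]), np.float64(582.8690795898438))
```

{"name": "send_rows", "arguments": {
  "commands": "70 0.23 0.14 0 0;70 0.23 0.14 0 0;70 0 0 0.9 0;70 0 0 0.9 0;70 0 0 0.9 0;70 0 0 0.9 0;70 0 0 0.9 0;70 0 0 0.9 0;70 0 0 0.35 0;70 0 0 0 0;36 0 0 0 0;36 0 0 0 0;36 0 0 0 0;36 0 0 0 0;36 0 0 0 0;36 0 0 0 0;36 0 0 0 0;36 0 0 0 0;36 0 0 0 0",
  "grip_force": 25
}}

```text
t: 12.8
tcp_pos: [0.4802, 0.0856, 0.0176]
tool_rot: [-0.0, 1.0, -0.0, 0.001]
force: [0.0, 1.0, 6.4]
finger_gap: 0.478
gripper_force: 25.3
```

{"name": "send_rows", "arguments": {
  "commands": "36 0 0 -0.35 0;36 0 0 -0.8 0;36 0 0 -1 0;36 0 0 -1 0;36 0 0 -0.6 0;36 -0.2 -0.5 0 0;36 -0.365 -0.98 0 0;36 -0.365 -0.98 0 0;36 -0.365 -0.98 0 0;36 -0.365 -0.98 0 0;36 -0.365 -0.98 0 0;36 -0.365 -0.98 0 0;36 -0.365 -0.98 0 0;36 -0.365 -0.98 0 0;36 -0.365 -0.98 0 0;36 -0.365 -0.98 0 0;36 -0.365 -0.98 0 0;36 -0.365 -0.98 0 0;36 -0.365 -0.98 0 0;36 -0.365 -0.98 0 0"
}}

```text
t: 14.47
tcp_pos: [0.5857, -0.2006, 0.0906]
tool_rot: [0.0, 1.0, 0.0, -0.001]
force: [0.0, 0.6, -0.6]
finger_gap: 0.479
gripper_force: 25.5
```

{"name": "send_rows", "arguments": {
  "commands": "36 -0.365 -0.98 0 0;36 -0.365 -0.98 0 0;36 -0.2 -0.65 0 0;36 0 0 0 0;36 0 0 0 0;36 0 0 0 0;36 0 0 0 0"
}}

```text
t: 15.05
tcp_pos: [0.6037, -0.2495, 0.091]
tool_rot: [-0.001, 1.0, 0.001, -0.001]
force: [0.3, 1.4, -0.9]
finger_gap: 0.481
gripper_force: 25.5
```

```bash
python3 - <<'E'
from h import *
for i in range(3): s=cams.snapshot("top"); print(readout.sense()["tcp_pos"])
E
python3 ov.py o4 .021:.096:.605:-.251 .031:.036:.605:-.251  .055:.01:.6045:-.2498
```

```text
[ 0.60394587 -0.24951966  0.0912457 ]
[ 0.60417618 -0.24967298  0.09136923]
[ 0.60430065 -0.24986804  0.09144771]
[ 0.60454289 -0.2502812   0.0915794 ]
```

View pics/o4.png

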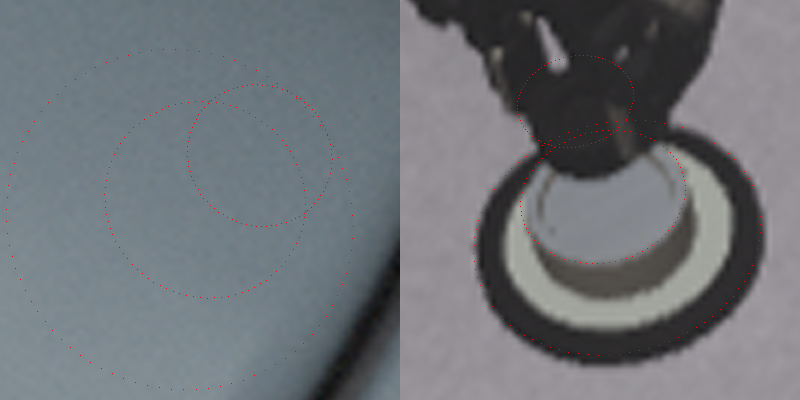

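The scene view shows the riser ring matching at (0.605, -0.251), with the holder held above it. Lowering the holder.

{"name": "send_rows", "arguments": {
  "commands": "36 -0.02 -0.02 0.4 0;36 0 0 0.6 0;36 0 0 0.5 0;36 0 0 0.3 0;36 0 0 0.2 0;36 0 0 0 0;36 0 0 0 0;36 0 0 0.05 0;36 0 0 0 0;36 0 0 0 0"
}}

```text
t: 16.13
tcp_pos: [0.6052, -0.2516, 0.0509]
tool_rot: [-0.0, 1.0, -0.0, 0.0]
force: [-0.7, -0.7, -0.1]
finger_gap: 0.479
gripper_force: 25.5
```

{"name": "send_rows", "arguments": {
  "commands": "36 0 0 0.05 0;36 0 0 0.05 0;36 0 0 0 0;36 0 0 0 0"
}}

```text
t: 16.47
tcp_pos: [0.6052, -0.2516, 0.0487]
tool_rot: [-0.0, 1.0, -0.0, 0.0]
force: [-0.9, 0.4, 1.1]
finger_gap: 0.476
gripper_force: 25.6
```

{"name": "send_rows", "arguments": {
  "commands": "36 0 0 0.05 0;36 0 0 0 0;36 0 0 0 0"
}}

```text
t: 16.72
tcp_pos: [0.6052, -0.2516, 0.0487]
tool_rot: [-0.0, 1.0, -0.0, 0.0]
force: [-1.9, 1.3, 5.7]
finger_gap: 0.479
gripper_force: 26.0
```

{"name": "send_rows", "arguments": {
  "commands": "46 0 0 0 0;50 0 0 0 0;60 0 0 0 0;70 0 0 0 0;70 0 0 0 0;70 0 0 -0.4 0;70 0 0 -1 0;70 0 0 -1 0;70 0 0 -1 0;70 0 0 -0.5 0;70 0.2 1 0 0;70 0.2 1 0 0;70 0.2 1 0 0;70 0.2 1 0 0;70 0.2 1 0 0;70 0.2 1 0 0;70 0.2 1 0 0;70 0.2 1 0 0;70 0.2 1 0 0;70 0.2 1 0 0"
}}

```text
t: 18.38
tcp_pos: [0.5646, -0.0505, 0.1256]
tool_rot: [-0.0, 1.0, 0.0, -0.0]
force: [-0.4, -0.3, 0.5]
finger_gap: 0.815
gripper_force: 0.0
```

{"name": "send_rows", "arguments": {
  "commands": "70 0.2 1 0 0;70 0.2 1 0 0;70 0.2 1 0 0;70 0.2 1 0 0;70 0.2 1 0 0;70 0.2 1 0 0;70 0.2 1 0 0;70 0.2 1 0 0;70 0.2 1 0 0;70 0.2 1 0 0;70 0.2 1 0 0;70 0.2 1 0 0;70 0.2 1 0 0;70 0.2 1 0 0;70 0.2 1 0 0;70 0.2 1 0 0;70 0.2 1 0 0;70 0.2 1 0 0;70 0.2 1 0 0;70 0.2 1 0 0"
}}

```text
t: 20.05
tcp_pos: [0.4845, 0.3495, 0.1255]
tool_rot: [-0.0, 1.0, -0.0, -0.0]
force: [0.4, 0.6, 0.4]
finger_gap: 0.818
gripper_force: 0.0
```

{"name": "send_rows", "arguments": {
  "commands": "60 0 0.4 0 0;60 0 0 0 0;60 0 0 0 0;60 0 0 0 0;60 0 0 0 0;60 0 0 0 0"
}}

```text
t: 20.55
tcp_pos: [0.4852, 0.3554, 0.1254]
tool_rot: [0.001, 1.0, -0.0, -0.0]
force: [-0.2, 0.0, -0.8]
finger_gap: 0.703
gripper_force: 0.0
```

```bash
python3 ov.py o5 .021:.051:.605:-.251 .011:.051:.605:-.251 .031:.036:.605:-.251 ; python3 meas.py big
```

```text
[0.48514379 0.3557674  0.12544318]
[0.4851 0.3561 0.1255]
big (array([0.484 , 0.3578]), np.float64(228.52847290039062)) (array([0.4827, 0.3564]), np.float64(240.30999755859375)) (array([0.4831, 0.3569]), np.float64(455.6564636230469))
```

View pics/o5.png

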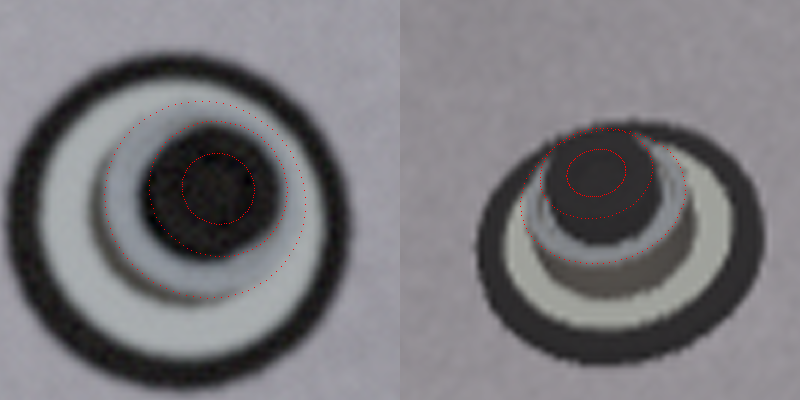

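Holder sits inside the recess, dimple up, with visible play all round. Now the big ball.

{"name": "send_rows", "arguments": {
  "commands": "60 0.09 0.04 0.9 0;60 0 0 0.9 0;60 0 0 0.9 0;60 0 0 0.9 0;60 0 0 0.9 0;60 0 0 0.7 0;60 0 0 0.32 0;60 0 0 0 0;60 0 0 0 0;50 0 0 0 0;44 0 0 0 0;38 0 0 0 0;30 0 0 0 0;30 0 0 0 0;30 0 0 0 0;30 0 0 0 0;30 0 0 0 0;30 0 0 0 0",
  "grip_force": 35
}}

```text
t: 22.25
tcp_pos: [0.4836, 0.3577, 0.016]
tool_rot: [-0.0, 1.0, 0.0, 0.001]
force: [0.0, 0.2, 5.5]
finger_gap: 0.376
gripper_force: 34.5
```

{"name": "send_rows", "arguments": {
  "commands": "30 0 0 -0.3 0;30 0 0 -0.8 0;30 0 0 -1 0;30 0 0 -1 0;30 0 0 -0.9 0;30 -0.095 -0.475 0 0;30 -0.19 -0.95 0 0;30 -0.19 -0.95 0 0;30 -0.19 -0.95 0 0;30 -0.19 -0.95 0 0;30 -0.19 -0.95 0 0;30 -0.19 -0.95 0 0;30 -0.19 -0.95 0 0;30 -0.19 -0.95 0 0;30 -0.19 -0.95 0 0;30 -0.19 -0.95 0 0;30 -0.19 -0.95 0 0;30 -0.19 -0.95 0 0;30 -0.19 -0.95 0 0;30 -0.19 -0.95 0 0"
}}

```text
t: 23.92
tcp_pos: [0.5372, 0.0802, 0.0938]
tool_rot: [0.0, 1.0, -0.0, -0.001]
force: [0.4, 0.0, -2.4]
finger_gap: 0.378
gripper_force: 35.0
```

{"name": "send_rows", "arguments": {
  "commands": "30 -0.19 -0.95 0 0;30 -0.19 -0.95 0 0;30 -0.19 -0.95 0 0;30 -0.19 -0.95 0 0;30 -0.19 -0.95 0 0;30 -0.19 -0.95 0 0;30 -0.19 -0.95 0 0;30 -0.19 -0.95 0 0;30 -0.19 -0.95 0 0;30 -0.19 -0.95 0 0;30 -0.19 -0.95 0 0;30 -0.19 -0.95 0 0;30 -0.19 -0.95 0 0;30 -0.19 -0.95 0 0;30 -0.19 -0.95 0 0;30 -0.19 -0.95 0 0;30 -0.19 -0.95 0 0;30 -0.095 -0.475 0 0;30 0 0 0 0;30 0 0 0 0"
}}

```text
t: 25.58
tcp_pos: [0.6036, -0.2504, 0.094]
tool_rot: [0.001, 1.0, 0.001, -0.001]
force: [0.5, 0.0, -2.6]
finger_gap: 0.372
gripper_force: 35.0
```

{"name": "send_rows", "arguments": {
  "commands": "30 0 0 0 0;30 0 0 0 0;30 0 0 0 0;30 0 0 0 0"
}}

```text
t: 25.92
tcp_pos: [0.6047, -0.2496, 0.0951]
tool_rot: [-0.001, 1.0, 0.0, -0.0]
force: [0.3, 0.1, -1.6]
finger_gap: 0.37
gripper_force: 35.0
```

{"name": "send_rows", "arguments": {
  "commands": "30 0 0 0.3 0;30 0 0 0.5 0;30 0 0 0.4 0;30 0 0 0.2 0;30 0 0 0.1 0;30 0 0 0 0;30 0 0 0 0;30 0 0 0 0"
}}

```text
t: 26.58
tcp_pos: [0.6047, -0.2507, 0.065]
tool_rot: [-0.0, 1.0, 0.0, -0.0]
force: [0.6, -0.5, -2.2]
finger_gap: 0.371
gripper_force: 35.1
```

{"name": "send_rows", "arguments": {
  "commands": "30 0 0 0.05 0;30 0 0 0 0;30 0 0 0 0"
}}

```text
t: 26.83
tcp_pos: [0.6049, -0.2507, 0.0642]
tool_rot: [-0.0, 1.0, -0.0, 0.0]
force: [0.4, 0.2, -0.8]
finger_gap: 0.372
gripper_force: 35.1
```

{"name": "send_rows", "arguments": {
  "commands": "30 0 0 0.05 0;30 0 0 0 0;30 0 0 0 0"
}}

```text
t: 27.08
tcp_pos: [0.6053, -0.2511, 0.0636]
tool_rot: [-0.0, 1.0, -0.0, 0.001]
force: [0.2, -0.9, 2.3]
finger_gap: 0.37
gripper_force: 35.3
```

{"name": "send_rows", "arguments": {
  "commands": "38 0 0 0 0;42 0 0 0 0;50 0 0 0 0;60 0 0 0 0;60 0 0 0 0;60 0 0 -0.5 0;70 0 0 -1 0;80 0 0 -1 0;85 0 0 -1 0;85 0 0 -0.5 0;85 0.9 0.865 0 0;85 0.9 0.865 0 0;85 0.9 0.865 0 0;85 0.9 0.865 0 0;85 0.9 0.865 0 0;85 0.9 0.865 0 0;85 0.9 0.865 0 0;85 0.9 0.865 0 0;85 0.9 0.865 0 0;85 0.9 0.865 0 0"
}}

```text
t: 28.75
tcp_pos: [0.4239, -0.0769, 0.1434]
tool_rot: [0.0, 1.0, -0.0, 0.0]
force: [0.8, -0.3, 0.3]
finger_gap: 0.995
gripper_force: 0.0
```

{"name": "send_rows", "arguments": {
  "commands": "85 0 0 0 0;85 0 0 0 0;85 0 0 0 0;85 0 0 0 0;85 0 0 0 0"
}}

```text
t: 29.17
tcp_pos: [0.426, -0.0786, 0.1432]
tool_rot: [0.0, 1.0, -0.0, 0.001]
force: [0.4, 0.4, 0.6]
finger_gap: 0.991
gripper_force: 0.0
```

```bash
python3 ov.py o6 .017:.064:.605:-.251 .031:.036:.605:-.251 ; python3 meas.py big_s guard
```

```text
[ 0.42550753 -0.07832966  0.14302856]
[ 0.4251 -0.0781  0.1429]
big_s (array([ 0.5974, -0.2408]), np.float64(298.8054504394531)) (array([ 0.6008, -0.2048]), np.float64(272.8513488769531)) (array([ 0.5976, -0.2405]), np.float64(424.4578857421875))
guard (array([ 0.4173, -0.0851]), np.float64(121.94243621826172)) (array([ 0.4258, -0.078 ]), np.float64(298.2909851074219)) (array([ 0.4263, -0.0779]), np.float64(389.0870666503906))
```

View pics/o6.png

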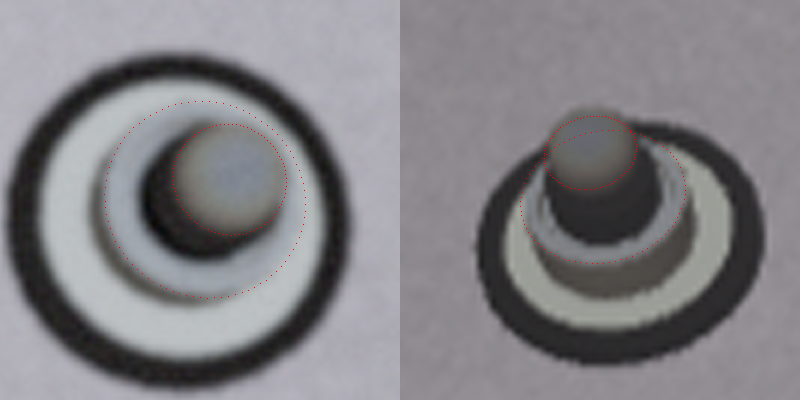

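The ball sits seated, concentric with the overlay at (0.605, -0.251). Next, the guard.

{"name": "send_rows", "arguments": {
  "commands": "85 0 0.02 0.9 0;85 0 0 0.9 0;85 0 0 0.9 0;85 0 0 0.9 0;85 0 0 0.9 0;85 0 0 0.9 0;85 0 0 0.7 0;85 0 0 0.37 0;85 0 0 0 0;56 0 0 0 0;56 0 0 0 0;56 0 0 0 0;56 0 0 0 0;56 0 0 0 0;56 0 0 0 0;56 0 0 0 0;56 0 0 0 0",
  "grip_force": 25
}}

```text
t: 30.78
tcp_pos: [0.4252, -0.0774, 0.0144]
tool_rot: [-0.0, 1.0, -0.0, 0.001]
force: [0.0, 0.3, 6.2]
finger_gap: 0.701
gripper_force: 27.8
```

{"name": "send_rows", "arguments": {
  "commands": "56 0 0 -0.3 0;56 0 0 -0.7 0;56 0 0 -1 0;56 0 0 -1 0;56 0 0 -1 0;56 0 0 -1 0;56 0 0 -0.75 0;56 -0.45 -0.43 0 0;56 -0.9 -0.865 0 0;56 -0.9 -0.865 0 0;56 -0.9 -0.865 0 0;56 -0.9 -0.865 0 0;56 -0.9 -0.865 0 0;56 -0.9 -0.865 0 0;56 -0.9 -0.865 0 0;56 -0.9 -0.865 0 0;56 -0.9 -0.865 0 0;56 -0.45 -0.43 0 0;56 0 0 0 0;56 0 0 0 0"
}}

```text
t: 32.45
tcp_pos: [0.604, -0.2498, 0.1283]
tool_rot: [0.0, 1.0, 0.001, -0.001]
force: [0.5, -0.1, -1.5]
finger_gap: 0.697
gripper_force: 27.3
```

{"name": "send_rows", "arguments": {
  "commands": "56 0 0 0 0;56 0 0 0 0;56 0 0 0 0;56 0 0 0 0;56 0 0 0 0;56 0 0 0 0"
}}

```text
t: 32.95
tcp_pos: [0.6047, -0.2499, 0.1288]
tool_rot: [-0.0, 1.0, 0.0, -0.0]
force: [0.3, 0.1, -0.3]
finger_gap: 0.699
gripper_force: 27.3
```

```bash
python3 ov.py o7 .017:.064:.605:-.251 .031:.115:.605:-.251 .031:.139:.605:-.251
```

```text
[ 0.60475863 -0.25005204  0.12869955]
```

View pics/o7.png

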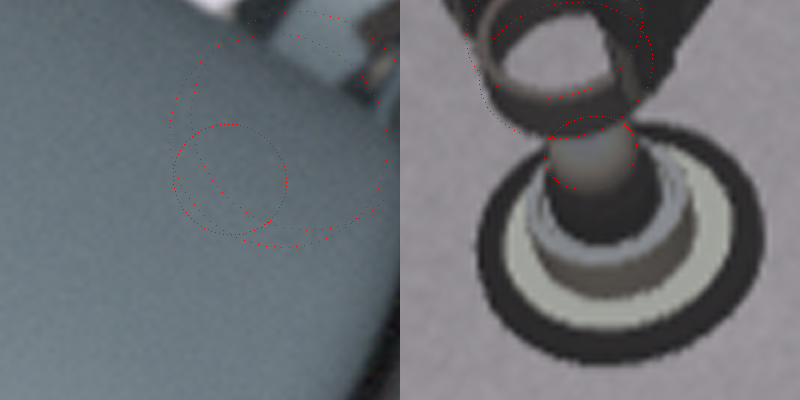

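The guard is held level above the ball, centred. Lowering in stages.

{"name": "send_rows", "arguments": {
  "commands": "56 -0.01 -0.03 0.3 0;56 0 0 0.5 0;56 0 0 0.5 0;56 0 0 0.5 0;56 0 0 0.5 0;56 0 0 0.4 0;56 0 0 0.25 0;56 0 0 0 0;56 0 0 0 0;56 0 0 0 0"
}}

```text
t: 33.88
tcp_pos: [0.6054, -0.2509, 0.07]
tool_rot: [-0.0, 1.0, -0.0, 0.0]
force: [0.0, -0.1, -0.1]
finger_gap: 0.701
gripper_force: 27.3
```

{"name": "send_rows", "arguments": {
  "commands": "56 0 0 0.2 0;56 0 0 0.2 0;56 0 0 0.1 0;56 0 0 0.05 0;56 0 0 0 0;56 0 0 0 0;56 0 0 0 0"
}}

```text
t: 34.47
tcp_pos: [0.6051, -0.2508, 0.0587]
tool_rot: [-0.0, 1.0, -0.0, 0.0]
force: [0.8, -1.1, -0.5]
finger_gap: 0.7
gripper_force: 27.3
```

{"name": "send_rows", "arguments": {
  "commands": "56 0 0 0.15 0;56 0 0 0.1 0;56 0 0 0.05 0;56 0 0 0 0;56 0 0 0 0;56 0 0 0 0"
}}

```text
t: 34.97
tcp_pos: [0.605, -0.2508, 0.0526]
tool_rot: [-0.0, 1.0, -0.0, 0.0]
force: [-0.3, 0.7, -0.2]
finger_gap: 0.697
gripper_force: 27.3
```

{"name": "send_rows", "arguments": {
  "commands": "56 0 0 0.05 0;56 0 0 0.04 0;56 0 0 0 0;56 0 0 0 0"
}}

```text
t: 35.3
tcp_pos: [0.6049, -0.2507, 0.0507]
tool_rot: [-0.0, 1.0, 0.0, -0.0]
force: [0.1, -0.5, -0.4]
finger_gap: 0.702
gripper_force: 27.3
```

{"name": "send_rows", "arguments": {
  "commands": "56 0 0 0.05 0;56 0 0 0 0;56 0 0 0 0"
}}

```text
t: 35.55
tcp_pos: [0.6051, -0.2508, 0.0505]
tool_rot: [-0.0, 1.0, -0.0, 0.0]
force: [-1.4, 1.2, 5.3]
finger_gap: 0.699
gripper_force: 27.8
```

{"name": "send_rows", "arguments": {
  "commands": "64 0 0 0 0;68 0 0 0 0;74 0 0 0 0;85 0 0 0 0;85 0 0 0 0;85 0 0 0 0;85 0 0 -0.4 0;85 0 0 -1 0;85 0 0 -1 0;85 0 0 -1 0;85 0 0 -1 0;70 0.96 0.3 0 0;70 0.96 0.3 0 0;60 0.96 0.3 0 0;60 0.96 0.3 0 0;50 0.96 0.3 0 0;50 0.96 0.3 0 0;50 0.96 0.3 0 0;50 0.96 0.3 0 0;50 0 0 0 0"
}}

```text
t: 37.22
tcp_pos: [0.4471, -0.2002, 0.138]
tool_rot: [0.0, 1.0, 0.002, -0.003]
force: [-0.9, 0.6, -0.0]
finger_gap: 0.586
gripper_force: 0.0
```

{"name": "send_rows", "arguments": {
  "commands": "50 0 0 0 0;50 0 0 0 0;50 0 0 0 0;50 0 0 0 0"
}}

```text
t: 37.55
tcp_pos: [0.4526, -0.2035, 0.138]
tool_rot: [-0.0, 1.0, -0.001, 0.001]
force: [-0.4, 0.6, 0.0]
finger_gap: 0.585
gripper_force: 0.0
```

```bash
python3 ov.py o8 .031:.06:.605:-.251 .017:.064:.605:-.251;  python3 meas.py small
```

```text
[ 0.45211129 -0.20310066  0.13780272]
[ 0.4517 -0.2029  0.1377]
small (array([ 0.4456, -0.1935]), np.float64(310.0532531738281)) (array([ 0.4513, -0.2031]), np.float64(205.3499298095703)) (array([ 0.4528, -0.202 ]), np.float64(396.191650390625))
```

View pics/o8.png

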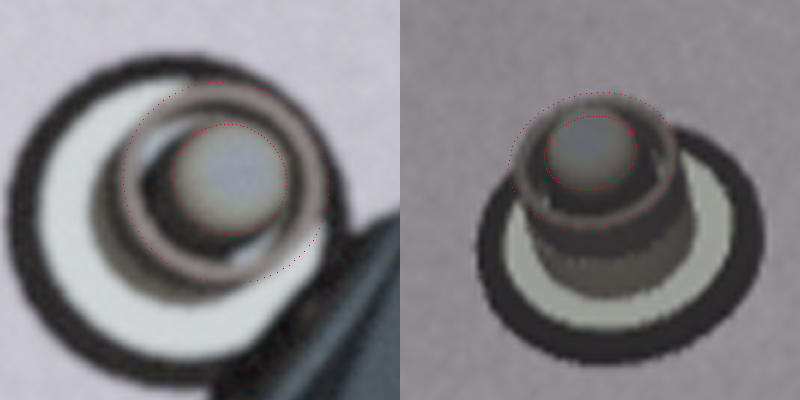

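Guard rests concentric and level round holder and ball. Last, the small ball.

{"name": "send_rows", "arguments": {
  "commands": "50 0.02 0 0.9 0;50 0 0 0.9 0;50 0 0 0.9 0;50 0 0 0.9 0;50 0 0 0.9 0;50 0 0 0.9 0;50 0 0 0.6 0;50 0 0 0.3 0;50 0 0 0 0;50 0 0 0 0;40 0 0 0 0;34 0 0 0 0;28 0 0 0 0;20 0 0 0 0;20 0 0 0 0;20 0 0 0 0;20 0 0 0 0;20 0 0 0 0",
  "grip_force": 30
}}

```text
t: 39.25
tcp_pos: [0.4514, -0.2031, 0.0124]
tool_rot: [-0.0, 1.0, -0.0, 0.001]
force: [0.1, -0.5, 5.9]
finger_gap: 0.259
gripper_force: 29.3
```

{"name": "send_rows", "arguments": {
  "commands": "20 0 0 -0.3 0;20 0 0 -0.8 0;20 0 0 -1 0;20 0 0 -1 0;20 0 0 -0.8 0;20 -0.35 0.45 0 0;20 -0.716 0.905 0 0;20 -0.716 0.905 0 0;20 -0.716 0.905 0 0;20 -0.716 0.905 0 0;20 -0.716 0.905 0 0;20 -0.716 0.905 0 0;20 -0.716 0.905 0 0;20 -0.716 0.905 0 0;20 -0.716 0.905 0 0;20 -0.716 0.905 0 0;20 -0.36 0.45 0 0;20 0 0 0 0;20 0 0 0 0;20 0 0 0 0"
}}

```text
t: 40.92
tcp_pos: [0.607, -0.0042, 0.0892]
tool_rot: [0.0, 1.0, 0.0, -0.001]
force: [-1.2, -0.2, -1.1]
finger_gap: 0.256
gripper_force: 29.5
```

{"name": "send_rows", "arguments": {
  "commands": "20 0 0 0 0;20 0 0 0 0;20 0 0 0 0;20 0 0 0 0"
}}

```text
t: 41.25
tcp_pos: [0.6081, -0.0045, 0.0899]
tool_rot: [0.001, 1.0, -0.0, -0.0]
force: [-0.5, -0.2, -0.6]
finger_gap: 0.254
gripper_force: 29.5
```

```bash
python3 ov.py o9 .008:.018:.609:-.0042 .012:.089:.609:-.0042
```

```text
[ 0.60823073 -0.00415006  0.08994643]
```

View pics/o9.png

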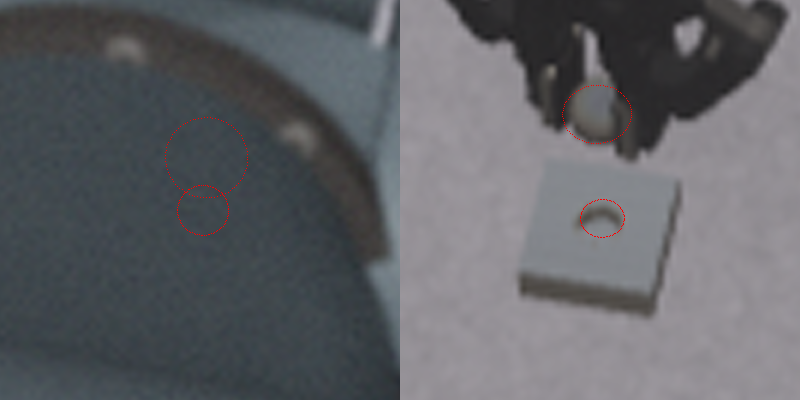

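The scene view suggests the dimple lies slightly further out (+x) than my overlay. I'll refit the rest from the first pictures with a full box silhouette.

```bash
python3 - <<'E'
from h import *
np.set_printoptions(precision=4,suppress=True)
S=[]
for n in("top","scene"):
    s=snap(n); im=cv2.GaussianBlur(cv2.imread(f"pics/{n}0.png").astype(np.float32),(0,0),1.)
    s["g"]=np.sqrt((cv2.Sobel(im,-1,1,0)**2+cv2.Sobel(im,-1,0,1)**2).sum(2)); S.append(s)
def box(s,x):
    P=square(s,x)[0]; B=P*[1,1,0]; P=np.vstack([P,B]); H=P[cv2.convexHull(proj(s,P).astype(np.float32),returnPoints=False)[:,0]]
    H=np.vstack([H,H[:1]]); L=np.r_[0,np.cumsum(np.linalg.norm(np.diff(H,axis=0),axis=1))]; u=np.linspace(0,L[-1],150)
    return [np.c_[[np.interp(u,L,H[:,j]) for j in range(3)]].T]
for q in([S[0]],[S[1]],S): print(*fit(q,box,(.610,-.0045,.24),.009))
E
```

```text
[ 0.6116 -0.0032  0.2617] 88.02722930908203
[ 0.6116 -0.0032  0.2186] 136.05377197265625
[ 0.6115 -0.0033  0.2381] 223.05352783203125
```

{"name": "send_rows", "arguments": {
  "commands": "20 -0.16 0.045 0.4 0;20 0 0 0.7 0;20 0 0 0.8 0;20 0 0 0.6 0;20 0 0 0.3 0;20 0 0 0.15 0;20 0 0 0.05 0;20 0 0 0 0;20 0 0 0 0;20 0 0 0 0"
}}

```text
t: 42.28
tcp_pos: [0.6121, -0.0029, 0.0305]
tool_rot: [-0.0, 1.0, -0.0, 0.001]
force: [0.2, 0.1, -0.5]
finger_gap: 0.255
gripper_force: 29.5
```

{"name": "send_rows", "arguments": {
  "commands": "20 0 0 0.05 0;20 0 0 0 0;20 0 0 0 0"
}}

```text
t: 42.53
tcp_pos: [0.6119, -0.0029, 0.0292]
tool_rot: [-0.0, 1.0, -0.0, 0.0]
force: [1.0, 0.1, -0.4]
finger_gap: 0.255
gripper_force: 29.5
```

{"name": "send_rows", "arguments": {
  "commands": "20 0 0 0.05 0;20 0 0 0 0;20 0 0 0 0"
}}

```text
t: 42.78
tcp_pos: [0.6122, -0.003, 0.0286]
tool_rot: [-0.0, 1.0, -0.0, 0.001]
force: [-0.3, -0.0, 3.8]
finger_gap: 0.252
gripper_force: 29.9
```

{"name": "send_rows", "arguments": {
  "commands": "20 0 0 0.03 0;20 0 0 0 0;20 0 0 0 0"
}}

```text
t: 43.03
tcp_pos: [0.6123, -0.0031, 0.0284]
tool_rot: [-0.0, 1.0, -0.0, 0.001]
force: [-0.2, -0.2, 7.3]
finger_gap: 0.258
gripper_force: 30.1
```

{"name": "send_rows", "arguments": {
  "commands": "26 0 0 0 0;28 0 0 0 0;32 0 0 0 0;40 0 0 0 0;50 0 0 0 0;50 0 0 0 0;50 0 0 -0.4 0;50 0 0 -1 0;50 0 0 -1 0;50 0 0 -1 0;50 0 0 -1 0;50 0 1 -0.5 0;50 0 1 0 0;50 0 1 0 0;50 0 1 0 0;50 0 1 0 0;50 0 1 0 0;50 0 1 0 0;50 0 1 0 0;50 0 1 0 0"
}}

```text
t: 44.7
tcp_pos: [0.6114, 0.1782, 0.1258]
tool_rot: [-0.0, 1.0, 0.0, 0.0]
force: [-0.3, -0.0, 1.1]
finger_gap: 0.584
gripper_force: 0.0
```

```bash
python3 - <<'E'
from h import *
a=snap("scene")["pixels"][100:400,100:500,::-1]; b=snap("top")["pixels"][120:345,100:560,::-1]
cv2.imwrite("pics/fin.png",np.hstack([cv2.resize(a,(400,300)),cv2.resize(b,(400,300))]))
E
python3 ov.py o10 .012:.027:.6115:-.0033 .008:.018:.6115:-.0033; python3 - <<'E'
import cv2,numpy as np
a=cv2.imread("pics/fin.png");b=cv2.imread("pics/o10.png")[50:350]
cv2.imwrite("pics/fin2.png",np.vstack([a,b]))
E
```

```text
[0.61132342 0.17737412 0.12557003]
```

View pics/fin2.png

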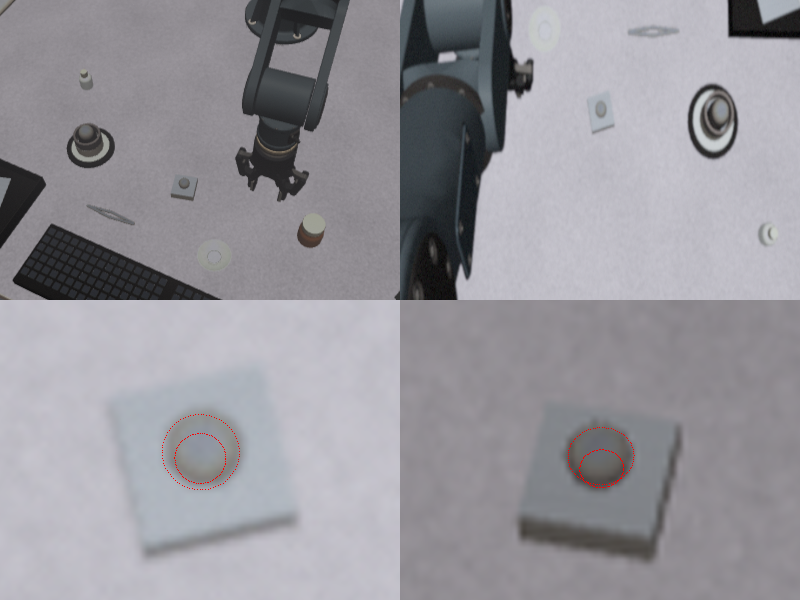

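The small ball is seated at the middle of the rest and matches its overlay. The stack is intact, jar and vial are untouched, and the arm is clear, so I'm handing in.

```bash
python3 -c "from station import sign_off; print(sign_off())"
```

```text
the job is handed in; nothing more can be done
None
```

The job is handed in at about 45 s: riser, holder, big ball and guard ring are stacked in order on the stage, the small ball is in the rest's dimple, and the final pictures show everything seated with the jar and vial undisturbed; the judge's result was not shown.

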